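Wind the stone press down onto a rough stone

TASK

Clamp the rough stone in the bench press: wind the press's handwheel clockwise (seen from above), a full turn and more, until the foot bears firmly on the stone and holds it, and then let go of the wheel. Stop as soon as you feel it tighten, because over-tightening cracks the stone. Leave the stone where it lies and do not disturb the hammer, the loose lump or the slate slab.

Things in the scene. Friction and masses are not known exactly. Their poses are not given: they have to be found in the camera images.
- press: Green bridge press fixed to the bench. Origin: centre of the underside of its base plate (190 mm along its x, 270 mm along y, 30 mm high; the stone lies on its flat top). Steel columns of 26 mm diameter at y = -100 and +100 mm; the bridge across them (55 mm along x, 250 mm along y) spans heights 180 to 210 mm, with a 52 mm round boss on it up to 228 mm.
- wheel_centre (a point): Centre of the level dark handwheel, on its vertical axis, 258 mm above the bench at rim mid-height; the wheel never rises or sinks. Rim: circle of radius 90 mm to the middle of a round bar 16 mm thick. Hub 42 mm across, 28 mm below to 16 mm above this point. The screw, 22 mm thick, stands out of the hub (to 70 mm above this point at the start) and sinks as it is wound.
- handwheel (a joint): Angle in rad, growing clockwise seen from above; growing lowers the foot 60 mm a turn. Starts at 0 to 0.5; the foot meets the stone somewhere from 6.8 to 8.3; travel ends at 9.9. Running friction is 0.35 N m, so the wheel stays where it is left; every 10 N of foot force adds about 0.095 N m.
- foot: Foot of the press: round steel nose (32 mm diameter) on a stiff rubber spring (about 15 N per mm) at the lower end of the press's screw, on the wheel's axis; it slides without turning. Origin: its lowest point, 163 mm above the bench at wheel value 0. Holding needs over 15 N on the stone; 30 N is right; the wheel's friction keeps up to about 36 N after letting go; above 60 N the stone cracks.
- stone: Rough ochre stone, about 94 by 76 mm, lying loose on the press's base plate under the foot. Origin: centre of its underside, z up. Its top is uneven and slopes up towards its own +x, so its height under the foot is somewhere from 54 to 68 mm and has to be felt.
- hammer: Bystander: hammer, 270 mm long, lying on the bench. Origin on its underside, handle towards its own -x.
- lump: Bystander: grey limestone lump, about 100 by 80 by 65 mm. Origin: centre of its underside.
- slab: Bystander: slate slab 150 by 110 by 14 mm. Origin: centre of its underside.
- wheel_spoke (a point): Point on the middle of the handwheel's rim bar where one of its three spokes meets it; turns with the wheel. The round spokes, 11 mm thick, run level from hub to rim, 120 degrees apart. At joint value 0 this spoke points along the press's +x; at value q it has turned q clockwise from there.
Mind the look-alikes: they are no part of the job. What is shaped like the stone but yellow is not meant.

How it is judged:
By the outcome, as a careful person would: the job done as asked, in the order asked, and still so for the second after the job is handed in, with the robot touching nothing.
It also fails if it takes over 72 s, if anything falls off the work surface, if the arm or the gripper's body presses on something with over 40 N, if the wrist force passes 120 N, or if a joint passes its speed limit or range.

ROBOT

A 6-joint arm with a two-finger parallel gripper is mounted at the origin on the work surface. World frame = base frame: x ahead of the robot, y to its left, z up, the work surface at z = 0. Lengths are in m, angles in degrees, forces in N, time in s.
With the tool pointing down it reaches from about 0.4 to 0.825 m from the base axis. Payload 7 kg.
Tool frame: the origin (TCP) lies midway between the tips of the shut fingers; the grasp point (between the pads) lies 19 mm behind it; z points along the fingers, y is the line along which they close (so a half turn about z gives the same grasp; the last joint's range is limited). The gripper opens to 88 mm and grips with 3 to 60 N. Pads are 19 mm wide; open, the fingers measure 130 mm over their backs; the gripper's body (78 mm by 193 mm) begins 47 mm behind the grasp point.
Start: joints at [-58.78, 20.546, 0.682, 0, -70.136, -16.507], TCP at [0.171, -0.653, 0.227] pointing down, gripper open.
Joint ranges: [-176.03, 176.03], [-82.01, 121.73], [-58.28, 71.71], [-173.87, 95.51], [-174.79, -0.11], [-173.66, 173.66]. Speed limits (degrees/s): [136.94, 136.94, 172.46, 180, 180, 180].

INTERFACE

Orientations are given as a 3x3 rotation matrix whose columns are the frame's x, y, z axes.
In Python, from rig import robot gives the robot as it stands. Calls block until the motion is done:
- robot.goto(position, orientation): joint-space move of the TCP to a pose.
- robot.servo_line(position, ori=None, speed=0.15): straight line of the TCP; ori=None keeps the orientation; speed is the mean speed in m/s.
- robot.movej(angles): joint-space move.
- robot.move_gripper(opening): opening from 0.0 (shut) to 1.0 (fully open); the grip force is fixed at half the most; returns when the fingers have stopped.
- robot.dwell(seconds).
- robot.ik(position, orientation): joint angles nearest the present ones, or None.
- robot.grab_frame(name): name is "scene" or "top" or "wrist"; returns (picture, depth): 480x640x3 uint8, red, green, blue; 480x640 float32, m along the optical axis (not along the pixel's ray), 0 where there is no reading.
- robot.camera_info(name): a dict with "vfov" (degrees; the focal length in pixels is half the picture's height over the tangent of half this angle, whatever the lens; pixels are square), "cx", "cy" (the principal point, pixels), "view" (4x4, takes a point from world to camera coordinates); the wrist camera has in their place "T_tool_cam" (4x4, takes a point from camera to tool coordinates, whose origin is the TCP and whose axes are the flange's). Camera axes: x right, y down, z forward; pixel columns grow to the right and rows downward; lengths in m; the calibration is good to about 2 mm. The wrist camera is an equidistant fisheye: a pixel r from the principal point sees the ray r / f radians off the axis. A picture is of the moment at which its call begins: read the wrist's pose just before it. camera_info takes no time and is no camera call.
A pose or a line that the arm cannot do raises robot.Unreachable and nothing moves.
- robot.job_done(): hands the job in; it is judged then, once.
Readings, each from a call of its own:
- robot.read_t(): time.
- robot.read_qpos(): joint angles.
- robot.read_qvel(): joint speeds.
- robot.read_effort(): joint torques, N m.
- robot.read_position(): TCP position.
- robot.read_tcp_rot(): TCP orientation.
- robot.read_force(): force on the tool from outside, world axes, zero at the start.
- robot.read_ft_torque(): the same for the moment, N m.
- robot.read_grip_width(): opening from 0.0 (shut) to 1.0 (fully open).
- robot.read_finger_force(): force on a finger pad.
Only numpy, scipy, OpenCV 4.12 (cv2) and the standard library are available. Lean on these libraries where they do the work, as an engineer would, in place of code of your own. Each camera call takes 0.05 s, during which the arm holds its last target. There are 200 camera calls.

## Working session

There is one attempt and no reset: what is moved stays moved. The work goes in short steps, each a Python script; the robot and the scene stay as the last script left them, time stands still between calls to the robot, and variables do not carry over. Pictures are saved under pics/ and viewed, at most 10 in all, crops included, and the job is handed in when it is done.

```bash
ls; mkdir -p pics; python3 - <<'E'
from rig import robot
import cv2
for n in("scene","top"):
    p,d=robot.grab_frame(n); cv2.imwrite(f"pics/{n}0.png",p[:,:,::-1]); 
    import numpy as np; np.save(f"pics/{n}0.npy",d); i=robot.camera_info(n); print(n,i)
print(robot.camera_info("wrist"),robot.read_t())
E
```

```text
pics
scene {'vfov': 55.524809869358926, 'cx': 320.88711211069267, 'cy': 242.80642007495783, 'view': array([[-0.37510056,  0.92693968,  0.00907762,  0.16258198],
       [ 0.7211732 ,  0.29795861, -0.62540378, -0.22815134],
       [-0.58241633, -0.22804277, -0.78024849,  1.61398138],
       [ 0.        ,  0.        ,  0.        ,  1.        ]])}
top {'vfov': 45.43687824806156, 'cx': 321.2837940705166, 'cy': 238.23905113076836, 'view': array([[-0.00949763, -0.99989837, -0.01063211,  0.00556883],
       [-0.99193164,  0.0107651 , -0.12631597,  0.48342223],
       [ 0.12641759,  0.00934662, -0.99193308,  1.5486518 ],
       [ 0.        ,  0.        ,  0.        ,  1.        ]])}
{'vfov': 65.70646984690485, 'cx': 326.120933129844, 'cy': 234.0462470434338, 'T_tool_cam': array([[ 3.82531976e-04, -9.67547602e-01, -2.52688526e-01,
         6.75264302e-02],
       [ 9.99999886e-01,  4.42751459e-04, -1.81453354e-04,
        -4.48296993e-04],
       [ 2.87442971e-04, -2.52688427e-01,  9.67547661e-01,
        -1.55653059e-01],
       [ 0.00000000e+00,  0.00000000e+00,  0.00000000e+00,
         1.00000000e+00]])} 0.1
```

View pics/scene0.png

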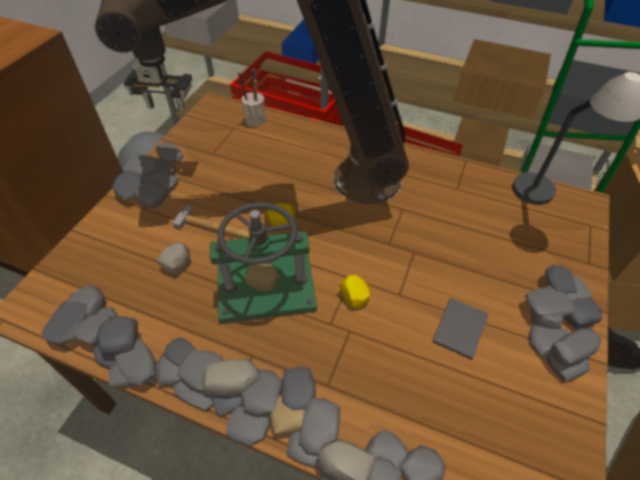

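View pics/top0.png

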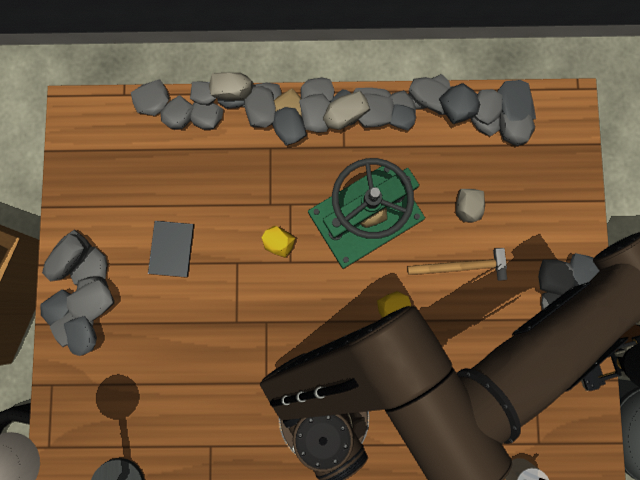

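Candidates for the press: only one green bridge press (top px 370,205; scene px 262,265). The stone is the ochre one under it (scene px 262,277); the yellow look-alikes are at top px (278,241) and (395,303). Next, a close crop of the wheel and stone to check.

```bash
python3 - <<'E'
import cv2,numpy as np
t=cv2.imread("pics/top0.png")[150:275,300:435]; s=cv2.imread("pics/scene0.png")[195:325,200:325]
a=cv2.resize(t,(400*135//125*1,400),interpolation=cv2.INTER_CUBIC)
a=cv2.resize(t,None,fx=3.0,fy=3.0,interpolation=cv2.INTER_CUBIC);b=cv2.resize(s,None,fx=3,fy=3,interpolation=cv2.INTER_CUBIC)
h=max(a.shape[0],b.shape[0]);f=lambda i:cv2.copyMakeBorder(i,0,h-i.shape[0],0,0,cv2.BORDER_CONSTANT)
cv2.imwrite("pics/c1.png",np.hstack([f(a),f(b)]))
E
```

```text
(no output)
```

View pics/c1.png

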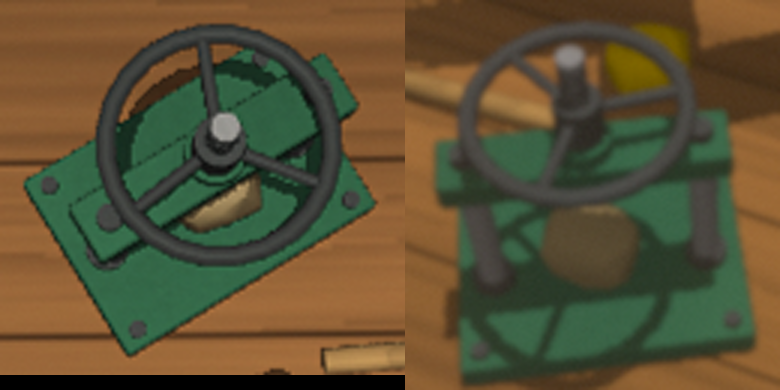

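The crop confirms it: ochre stone under the foot, wheel rim in top px (332–413, 158–238), and spokes meeting the rim at top px (367.7,163.3), (406.7,211), (344.3,221).

```bash
cat >h.py <<'E'
import numpy as np,cv2
from scipy.optimize import least_squares
def ray_pts(info,uv,d):
    f=240/np.tan(np.radians(info["vfov"]/2)); uv=np.asarray(uv,float)
    c=np.c_[(uv[:,0]-info["cx"])/f,(uv[:,1]-info["cy"])/f,np.ones(len(uv))]*np.asarray(d)[:,None]
    V=info["view"]; return (c-V[:3,3])@V[:3,:3]
def on_plane(info,uv,z):
    o=ray_pts(info,uv,np.zeros(len(uv)));p=ray_pts(info,uv,np.ones(len(uv)))
    return o+(p-o)*((z-o[:,2])/(p-o)[:,2])[:,None]
def wheel(info,d,box):
    v,u=np.mgrid[box[1]:box[3],box[0]:box[2]];u=u.ravel();v=v.ravel()
    P=ray_pts(info,np.c_[u,v],d[v,u]);P=P[(P[:,2]>.248)&(P[:,2]<.272)]
    r=lambda c:np.hypot(P[:,0]-c[0],P[:,1]-c[1])
    c=np.median(P,0)[:2]
    for k in range(5):
        m=np.abs(r(c)-.09)<(.03 if k<2 else .012)
        c=least_squares(lambda c:np.hypot(P[m,0]-c[0],P[m,1]-c[1])-.09,c,loss='soft_l1',f_scale=.004).x
    rr=r(c);s=(rr>.035)&(rr<.075)
    a=np.arctan2(P[s,1]-c[1],P[s,0]-c[0]); ph=np.degrees(np.angle(np.exp(3j*a).mean()))/3
    return c,np.median(P[m,2]),m.sum(),ph,abs(np.exp(3j*a).mean()),s.sum()
E
python3 - <<'E'
from rig import robot
from h import *
for n,b in(("top",(325,150,420,245)),("scene",(205,195,310,280))):
    print(n,wheel(robot.camera_info(n),np.load(f"pics/{n}0.npy"),b))
i=robot.camera_info("top")
print(on_plane(i,[[372.8,198.3],[367.7,163.3],[406.7,211],[344.3,221]],.258))
# press base-plate corners (top px) at z=.03 for yaw
print(on_plane(i,[[308.7,211],[342.7,268],[425,218]],.03))
print(robot.read_force(),robot.read_ft_torque())
E
```

```text
top (array([ 0.54856436, -0.12354533]), np.float64(0.26436040763693053), np.int64(1593), np.float64(7.740280099816894), np.float64(0.9821275260092138), np.int64(236))
scene (array([ 0.55602857, -0.12204973]), np.float64(0.26383854799487594), np.int64(1353), np.float64(8.042842480244722), np.float64(0.9828082611791796), np.int64(195))
[[ 0.54874084 -0.12470831  0.258     ]
 [ 0.63406111 -0.11429046  0.258     ]
 [ 0.51725431 -0.20419879  0.258     ]
 [ 0.4949641  -0.05627869  0.258     ]]
[[ 0.56008365  0.03483942  0.03      ]
 [ 0.40078881 -0.05718322  0.03      ]
 [ 0.53680984 -0.28649455  0.03      ]]
[-0.56958135  0.55038075 -0.7517755 ] [-0.01233935  0.01609338  0.00225985]
```

```bash
cat >>h.py <<'E'
def ori(th):
    c,s=np.cos(np.radians(th)),np.sin(np.radians(th)); return np.array([[c,s,0],[s,-c,0],[0,0,-1.]])
def pos(C,a,r,z): return [C[0]+r*np.cos(np.radians(a)),C[1]+r*np.sin(np.radians(a)),z]
E
python3 - <<'E'
from rig import robot
from h import *
C=(.5505,-.1235)
for a in(48,168,-72):
  for fl in(0,180):
    print(a,fl,[None if (q:=robot.ik(pos(C,a-d,.062,.241),ori(a+fl-d))) is None else (int(q[5]),int(q[3]),int(q[4])) for d in range(0,340,40)])
p=robot.read_position(); robot.servo_line([p[0],p[1],.45],speed=.2)
robot.goto([.48,-.1235,.47],ori(0)); 
P=robot.read_position();R=robot.read_tcp_rot();pic,d=robot.grab_frame("wrist")
np.savez("pics/w1.npz",P=P,R=R,d=d);cv2.imwrite("pics/w1.png",pic[:,:,::-1]);print(robot.read_t(),robot.read_qpos())
E
```

```text
48 0 [(126, 0, -68), (90, 0, -69), (54, 0, -69), (17, 0, -68), (-23, 0, -67), (-66, 0, -67), (-111, 0, -67), (-155, 0, -67), (164, 0, -67)]
48 180 [(-53, 0, -68), (-89, 0, -69), (-125, 0, -69), (-162, 0, -68), (156, 0, -67), (113, 0, -67), (68, 0, -67), (24, 0, -67), (-15, 0, -67)]
168 0 [(-111, 0, -67), (-155, 0, -67), (164, 0, -67), (126, 0, -68), (90, 0, -69), (54, 0, -69), (17, 0, -68), (-23, 0, -67), (-66, 0, -67)]
168 180 [(68, 0, -67), (24, 0, -67), (-15, 0, -67), (-53, 0, -68), (-89, 0, -69), (-125, 0, -69), (-162, 0, -68), (156, 0, -67), (113, 0, -67)]
-72 0 [(17, 0, -68), (-23, 0, -67), (-66, 0, -67), (-111, 0, -67), (-155, 0, -67), (164, 0, -67), (126, 0, -68), (90, 0, -69), (54, 0, -69)]
-72 180 [(-162, 0, -68), (156, 0, -67), (113, 0, -67), (68, 0, -67), (24, 0, -67), (-15, 0, -67), (-53, 0, -68), (-89, 0, -69), (-125, 0, -69)]
3.6083 [ 8.27568795e+00 -3.70725868e-01  5.51310888e+00  3.51337218e-03
 -9.58972415e+01  8.16406101e+01]
```

View pics/w1.png

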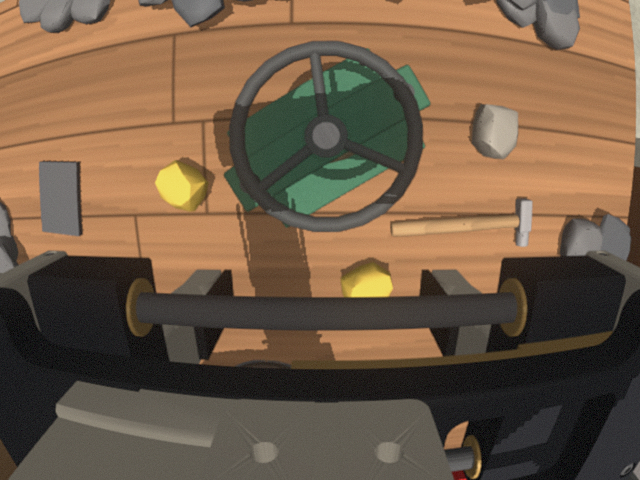

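The wrist view shows the wheel clear, with its hub at px (326,135) and its rim spanning about (231–422, 41–231). The spokes match the earlier view. I'll refine the centre from this depth.

```bash
python3 - <<'E'
from rig import robot
import h
from h import *
z=np.load("pics/w1.npz");i=robot.camera_info("wrist");T=i["T_tool_cam"]
def rp(info,uv,d):
    f=240/np.tan(np.radians(i["vfov"]/2));x=(uv[:,0]-i["cx"])/f;y=(uv[:,1]-i["cy"])/f;r=np.hypot(x,y)+1e-9
    c=np.c_[np.tan(r)*x/r,np.tan(r)*y/r,np.ones(len(r))]*d[:,None]
    return (c@T[:3,:3].T+T[:3,3])@z["R"].T+z["P"]
h.ray_pts=rp
print(wheel(i,z["d"],(220,30,435,242)), z["P"])
E
```

```text
(array([ 0.55125554, -0.12417851]), np.float64(0.2621680231189969), np.int64(8857), np.float64(7.602904378295487), np.float64(0.9831818636679673), np.int64(1293)) [ 0.48000297 -0.12396079  0.46991589]
```

```bash
cat >>h.py <<'E'
C=np.array([.551,-.124]); RR=.062; Z=.241
def wrench(robot,z0):
    n=4;F=np.zeros(3);M=np.zeros(3)
    F=np.array(robot.read_force())-z0[0];M=np.array(robot.read_ft_torque())-z0[1]
    r=np.array(robot.read_position())[:2]-C
    arm=r[0]*F[1]-r[1]*F[0]
    return F,M,arm   # +arm = reaction (ccw) on tool
E
cat >p1.py <<'E'
from rig import robot
from h import *
robot.move_gripper(0); a=48
robot.goto(pos(C,a,RR,.43),ori(a)); robot.dwell(.2)
z0=(np.array(robot.read_force()),np.array(robot.read_ft_torque())); np.save("z0.npy",z0)
robot.servo_line(pos(C,a,RR,Z),speed=.12)
print(robot.read_t(),wrench(robot,z0))
for k in range(1,36):
    d=8*k
    robot.servo_line(pos(C,a-d,RR,Z),ori(a-d),speed=.05)
    F,M,arm=wrench(robot,z0)
    if k%2 or k<6: print(d,round(robot.read_t(),2),F.round(1),M.round(2),round(arm,3),round(arm+M[2],3))
    if np.linalg.norm(F)>30: print("STOP",d);break
E
python3 p1.py
```

```text
7.7333 (array([-0.47216818,  0.3065625 , -0.38544504]), array([ 0.01372453,  0.05857868, -0.00119465]), np.float64(0.034601500034346186))
8 8.06 [-0.4 -0.4 -1.1] [-0.02  0.07  0.03] -0.005 0.028
16 8.38 [-0.5  0.  -0.3] [0.03 0.04 0.04] 0.019 0.064
24 8.71 [-3.   2.7 -0.1] [0.88 0.44 0.01] 0.227 0.234
32 9.03 [-2.6  3.2 -0.4] [ 1.02  0.5  -0.02] 0.235 0.217
40 9.36 [-1.8  3.  -0.8] [ 1.01  0.48 -0.03] 0.199 0.173
56 10.01 [-1.6  3.  -0.7] [ 1.1   0.24 -0.05] 0.167 0.12
72 10.66 [ 0.5  3.6 -0.7] [ 1.19 -0.16  0.  ] 0.218 0.222
88 11.31 [ 0.4  3.8 -1.3] [ 1.16 -0.48 -0.01] 0.196 0.185
104 11.96 [ 1.2  2.6 -1.2] [ 0.97 -0.74 -0.05] 0.154 0.102
120 12.61 [0.7 1.4 0.6] [ 0.7  -0.83 -0.04] 0.069 0.034
136 13.26 [ 2.   0.8 -0.2] [ 0.38 -0.93 -0.06] 0.124 0.062
152 13.91 [ 1.  -0.6  0.5] [ 0.12 -0.78  0.03] 0.069 0.095
168 14.56 [ 0.9 -0.3 -0.6] [-0.22 -0.6  -0.02] 0.055 0.031
184 15.21 [-0.  -1.7 -0.1] [-0.36 -0.39  0.01] 0.074 0.085
200 15.86 [-0.4 -1.5  0.8] [-0.59 -0.09  0.01] 0.071 0.08
216 16.51 [-2.6 -2.2  0.4] [-0.73  0.2   0.04] 0.103 0.142
232 17.16 [-2.8 -1.9  0.2] [-0.59  0.59  0.  ] 0.128 0.13
248 17.81 [-4.2 -2.   0.6] [-0.33  0.92  0.03] 0.207 0.233
264 18.46 [-4.1  0.6  0.9] [0.04 1.01 0.02] 0.122 0.147
280 19.11 [-4.8  1.  -0.1] [ 0.42  0.95 -0.04] 0.199 0.154
```

```bash
cat >>h.py <<'E'
L=.30
def meas(robot,z0,n=5):
    o=[]
    for _ in range(n):
        robot.dwell(.01); F,M,arm=wrench(robot,z0); r=np.array(robot.read_position())[:2]-C
        Fm=np.array([-M[1],M[0]])/L
        o.append([arm+M[2],r[0]*Fm[1]-r[1]*Fm[0]+M[2],np.linalg.norm(F)])
    return np.mean(o,0)
E
cat >p2.py <<'E'
from rig import robot
from h import *
a=-232
robot.servo_line(pos(C,a+4,RR,Z),ori(a+4),speed=.05)
robot.servo_line(pos(C,a+4,RR,.335),speed=.15)
a=18
robot.goto(pos(C,a,RR,.335),ori(a)); robot.dwell(.2)
z0=np.mean([(robot.dwell(.01),np.array([robot.read_force(),robot.read_ft_torque()]))[1] for _ in range(8)],0); np.save("z0.npy",z0)
robot.servo_line(pos(C,a,RR,Z),speed=.12); print(robot.read_t(),meas(robot,z0))
def go(d,s): robot.servo_line(pos(C,a-d,RR,Z),ori(a-d),speed=s)
for d in list(range(8,89,8))+list(range(90,101,2)):
    t=robot.read_t(); go(d,.03 if d<89 else .008); m=meas(robot,z0)
    print(d,round(robot.read_t(),2),m.round(3))
    if m[2]>25: print("STOP");break
E
python3 p2.py
```

```text
24.9667 [-0.03268356 -0.03003244  0.76804369]
8 25.49 [-0.013 -0.003  0.504]
16 25.98 [0.281 0.322 5.567]
24 26.46 [0.232 0.253 5.218]
32 26.94 [0.161 0.211 4.451]
40 27.43 [0.189 0.228 4.612]
48 27.91 [0.15  0.209 4.473]
56 28.39 [0.192 0.257 4.192]
64 28.88 [0.204 0.247 4.556]
72 29.36 [0.191 0.257 4.145]
80 29.84 [0.213 0.262 4.395]
88 30.32 [0.18  0.244 4.193]
90 30.78 [0.26  0.333 5.098]
92 31.24 [0.24  0.307 5.223]
94 31.7 [0.222 0.308 4.957]
96 32.16 [0.239 0.323 4.994]
98 32.62 [0.238 0.338 4.833]
100 33.08 [0.289 0.34  5.584]
```

```bash
cat >p3.py <<'E'
from rig import robot
from h import *
z0=np.load("z0.npy"); a=18; d=100; h=[]
while d<222 and robot.read_t()<63:
    d+=2.5; robot.servo_line(pos(C,a-d,RR,Z),ori(a-d),speed=.012); m=meas(robot,z0,3); h.append(m[1])
    print(d,round(robot.read_t(),2),m.round(3))
    if m[1]>.555 or m[2]>13: print("STOP");break
E
python3 p3.py
```

```text
102.5 33.48 [0.259 0.33  5.173]
105.0 33.88 [0.207 0.293 4.87 ]
107.5 34.27 [0.252 0.301 5.467]
110.0 34.67 [0.218 0.299 4.964]
112.5 35.08 [0.219 0.277 5.132]
115.0 35.48 [0.212 0.297 4.852]
117.5 35.88 [0.2   0.306 4.509]
120.0 36.27 [0.205 0.289 4.845]
122.5 36.67 [0.273 0.306 5.572]
125.0 37.08 [0.24  0.308 5.07 ]
127.5 37.48 [0.237 0.289 5.324]
130.0 37.88 [0.224 0.284 5.08 ]
132.5 38.27 [0.214 0.294 4.842]
135.0 38.67 [0.183 0.255 4.915]
137.5 39.08 [0.252 0.285 5.573]
140.0 39.48 [0.209 0.28  4.892]
142.5 39.88 [0.206 0.285 4.938]
145.0 40.27 [0.233 0.299 5.161]
147.5 40.67 [0.242 0.301 4.979]
150.0 41.08 [0.256 0.295 5.499]
152.5 41.48 [0.177 0.261 4.723]
155.0 41.88 [0.215 0.249 5.397]
157.5 42.27 [0.224 0.29  4.949]
160.0 42.67 [0.247 0.292 5.329]
162.5 43.08 [0.253 0.275 5.817]
165.0 43.48 [0.273 0.33  5.257]
167.5 43.88 [0.266 0.316 5.325]
170.0 44.27 [0.223 0.291 5.01 ]
172.5 44.67 [0.228 0.305 5.126]
175.0 45.08 [0.262 0.336 6.155]
177.5 45.48 [0.287 0.392 6.477]
180.0 45.88 [0.387 0.468 7.836]
182.5 46.27 [0.456 0.529 8.757]
185.0 46.67 [0.462 0.569 9.112]
STOP
```

```bash
python3 - <<'E'
from rig import robot
from h import *
a=18-185
robot.servo_line(pos(C,a+10,RR,Z),ori(a+10),speed=.03)
print(robot.read_force()-np.load("z0.npy")[0])
robot.servo_line(pos(C,a+10,RR,.36),speed=.15)
robot.goto([.35,-.42,.42],ori(-60)); robot.dwell(.3)
for n,b in(("top",(325,150,420,245)),("scene",(205,195,310,280))):
    p,d=robot.grab_frame(n);i=robot.camera_info(n);print(wheel(i,d,b)); cv2.imwrite(f"pics/{n}9.png",p[:,:,::-1])
print(robot.read_t())
s=lambda n:cv2.resize(cv2.imread(n)[180:340,150:380],None,fx=1.7,fy=1.7,interpolation=cv2.INTER_CUBIC)
cv2.imwrite("pics/c9.png",np.hstack([s("pics/scene0.png"),s("pics/scene9.png")]))
E
```

```text
[-0.98266584 -0.09830185 -0.49756621]
(array([ 0.54859724, -0.12355659]), np.float64(0.2643305926988243), np.int64(1602), np.float64(53.37032021925041), np.float64(0.9825662164905381), np.int64(233))
(array([ 0.55598234, -0.12195646]), np.float64(0.26382467520682634), np.int64(1346), np.float64(53.22570707652019), np.float64(0.983154605449988), np.int64(188))
50.575
```

View pics/c9.png

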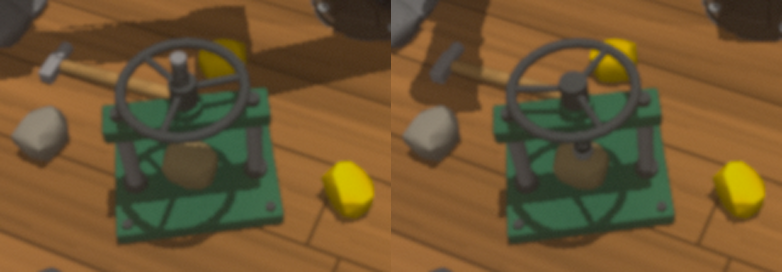

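The picture shows the foot on the stone (right panel px ~583,148). Stone, lump, hammer and look-alikes are where they were, and the arm is clear.

```bash
python3 -c "
from rig import robot
print(robot.job_done())"
```

```text
the job is handed in; nothing more can be done
None
```

The stone is clamped at an estimated 30 N (felt through the wheel's torque, not measured at the foot); I turned the wheel about 434° clockwise, let go, and handed the job in with the arm clear.

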